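# Tighten the test cell's cover, thread direction unknown

### The job

Tighten the four hand knobs on the test cell's cover until all are fully home. Nobody knows whether the threads are right- or left-handed (all four are alike), so feel which way they give; tighten crosswise, each knob followed by the one opposite it, in two passes: first all four about half-way, then all four home against their stops. Leave the things standing around the cell where they are.

Things in the scene. Friction and masses are not known exactly. Their poses are not given: they have to be found in the camera images.
- cell_top (a point): centre of the cover's upper face on the test cell: a fixed fixture of a 140 mm square aluminium foot, a glass cylinder and a 122 mm square aluminium cover (upper face 74 mm above the desk) with a steel port, 16 mm wide, that stands 28 mm proud in the middle. z up; x and y along the cover's edges; a knob stands at each corner, 42 mm off the centre in x and in y
- knob_1_grip (a point): point on the axis of knob 1 (cover corner +x +y), 96 mm above the desk, where to grip. Black round fluted hand knob, 33 mm across, upright axis, gripping flank from 81 mm to 107 mm above the desk, a steel pointer line on top. This frame does not turn with the knob. Knobs 1, 2, 3, 4 follow each other round the cover: 1 is opposite 3, 2 is opposite 4; neighbours stand 84 mm apart
- knob_1 (a joint): turn of knob 1, rad, positive counter-clockwise from above; about 0 at the start, fully backed off. It turns one way only, 1.5 rad to its tight stop (+1.5 or -1.5); the other way it is blocked after about 0.1 rad (a little springy). All four threads are alike, right- or left-handed: not known. Friction about 0.1 N m; no visible change of height; it stays where left
- knob_2_grip (a point): point on the axis of knob 2 (cover corner +x -y), 96 mm above the desk, where to grip. Black round fluted hand knob, 33 mm across, upright axis, gripping flank from 81 mm to 107 mm above the desk, a steel pointer line on top. This frame does not turn with the knob. Knobs 1, 2, 3, 4 follow each other round the cover: 1 is opposite 3, 2 is opposite 4; neighbours stand 84 mm apart
- knob_2 (a joint): turn of knob 2, rad, positive counter-clockwise from above; about 0 at the start, fully backed off. It turns one way only, 1.5 rad to its tight stop (+1.5 or -1.5); the other way it is blocked after about 0.1 rad (a little springy). All four threads are alike, right- or left-handed: not known. Friction about 0.1 N m; no visible change of height; it stays where left
- knob_3_grip (a point): point on the axis of knob 3 (cover corner -x -y), 96 mm above the desk, where to grip. Black round fluted hand knob, 33 mm across, upright axis, gripping flank from 81 mm to 107 mm above the desk, a steel pointer line on top. This frame does not turn with the knob. Knobs 1, 2, 3, 4 follow each other round the cover: 1 is opposite 3, 2 is opposite 4; neighbours stand 84 mm apart
- knob_3 (a joint): turn of knob 3, rad, positive counter-clockwise from above; about 0 at the start, fully backed off. It turns one way only, 1.5 rad to its tight stop (+1.5 or -1.5); the other way it is blocked after about 0.1 rad (a little springy). All four threads are alike, right- or left-handed: not known. Friction about 0.1 N m; no visible change of height; it stays where left
- knob_4_grip (a point): point on the axis of knob 4 (cover corner -x +y), 96 mm above the desk, where to grip. Black round fluted hand knob, 33 mm across, upright axis, gripping flank from 81 mm to 107 mm above the desk, a steel pointer line on top. This frame does not turn with the knob. Knobs 1, 2, 3, 4 follow each other round the cover: 1 is opposite 3, 2 is opposite 4; neighbours stand 84 mm apart
- knob_4 (a joint): turn of knob 4, rad, positive counter-clockwise from above; about 0 at the start, fully backed off. It turns one way only, 1.5 rad to its tight stop (+1.5 or -1.5); the other way it is blocked after about 0.1 rad (a little springy). All four threads are alike, right- or left-handed: not known. Friction about 0.1 N m; no visible change of height; it stays where left
- oil_bottle_mid (a point): bystander: small amber bottle with a white cap, 30 mm wide, 66 mm tall; point at its centre, half-way up. To be left alone
- slide_mailer_mid (a point): bystander: flat pale grey slide box, 84 x 35 x 21 mm; point at its centre, half-way up. To be left alone
- petri_dish_1_mid (a point): bystander: clear round dish, 56 mm across, 14 mm tall; point at its centre, half-way up. To be left alone
- bottle_clear_mid (a point): bystander: clear bottle with a blue cap, 46 mm wide, 94 mm tall; point at its centre, half-way up. To be left alone
- marker_mid (a point): bystander: black marker pen with a red cap, lying, 82 x 16 x 14 mm; point at its centre, half-way up. To be left alone

How it is judged (in metres and radians):
On the way, in this order (a step that is already met when the one before it is completed fails the run):
1. First pass: all four knobs are turned about half-way (each more than 0.4 rad) ((value of joint knob_1 above 0.4 rad or value of joint knob_1 below -0.4 rad) and (value of joint knob_2 above 0.4 rad or value of joint knob_2 below -0.4 rad) and (value of joint knob_3 above 0.4 rad or value of joint knob_3 below -0.4 rad) and (value of joint knob_4 above 0.4 rad or value of joint knob_4 below -0.4 rad)), for 0.1 s.
2. Second pass: all four knobs are home (each more than 1.35 rad) ((value of joint knob_1 above 1.35 rad or value of joint knob_1 below -1.35 rad) and (value of joint knob_2 above 1.35 rad or value of joint knob_2 below -1.35 rad) and (value of joint knob_3 above 1.35 rad or value of joint knob_3 below -1.35 rad) and (value of joint knob_4 above 1.35 rad or value of joint knob_4 below -1.35 rad)), for 0.2 s.
At the end, for the whole second after the job is handed in: All four knobs stand more than 1.35 rad (of their 1.5 rad) from their starts in the tightening direction, at rest (all of step 2 and velocity of joint knob_1 between -0.05 and 0.05 rad/s and velocity of joint knob_2 between -0.05 and 0.05 rad/s and velocity of joint knob_3 between -0.05 and 0.05 rad/s and velocity of joint knob_4 between -0.05 and 0.05 rad/s); the robot touches nothing.
It fails at once if A knob is turned beyond 1.15 rad before all four have been turned more than 0.4 rad (not in two passes) (((value of joint knob_1 above 1.15 rad or value of joint knob_1 below -1.15 rad) or (value of joint knob_2 above 1.15 rad or value of joint knob_2 below -1.15 rad) or (value of joint knob_3 above 1.15 rad or value of joint knob_3 below -1.15 rad) or (value of joint knob_4 above 1.15 rad or value of joint knob_4 below -1.15 rad)) and (not (value of joint knob_1 above 0.4 rad or value of joint knob_1 below -0.4 rad) or not (value of joint knob_2 above 0.4 rad or value of joint knob_2 below -0.4 rad) or not (value of joint knob_3 above 0.4 rad or value of joint knob_3 below -0.4 rad) or not (value of joint knob_4 above 0.4 rad or value of joint knob_4 below -0.4 rad))).
It fails at once if First pass not crosswise: two neighbouring knobs are turned past 0.35 rad while the other two are not (((value of joint knob_1 above 0.35 rad or value of joint knob_1 below -0.35 rad) and (value of joint knob_2 above 0.35 rad or value of joint knob_2 below -0.35 rad) and not (value of joint knob_3 above 0.35 rad or value of joint knob_3 below -0.35 rad) and not (value of joint knob_4 above 0.35 rad or value of joint knob_4 below -0.35 rad)) or ((value of joint knob_2 above 0.35 rad or value of joint knob_2 below -0.35 rad) and (value of joint knob_3 above 0.35 rad or value of joint knob_3 below -0.35 rad) and not (value of joint knob_4 above 0.35 rad or value of joint knob_4 below -0.35 rad) and not (value of joint knob_1 above 0.35 rad or value of joint knob_1 below -0.35 rad)) or ((value of joint knob_3 above 0.35 rad or value of joint knob_3 below -0.35 rad) and (value of joint knob_4 above 0.35 rad or value of joint knob_4 below -0.35 rad) and not (value of joint knob_1 above 0.35 rad or value of joint knob_1 below -0.35 rad) and not (value of joint knob_2 above 0.35 rad or value of joint knob_2 below -0.35 rad)) or ((value of joint knob_4 above 0.35 rad or value of joint knob_4 below -0.35 rad) and (value of joint knob_1 above 0.35 rad or value of joint knob_1 below -0.35 rad) and not (value of joint knob_2 above 0.35 rad or value of joint knob_2 below -0.35 rad) and not (value of joint knob_3 above 0.35 rad or value of joint knob_3 below -0.35 rad))).
It fails at once if Second pass not crosswise: two neighbouring knobs are turned past 1.15 rad while the other two are not (((value of joint knob_1 above 1.15 rad or value of joint knob_1 below -1.15 rad) and (value of joint knob_2 above 1.15 rad or value of joint knob_2 below -1.15 rad) and not (value of joint knob_3 above 1.15 rad or value of joint knob_3 below -1.15 rad) and not (value of joint knob_4 above 1.15 rad or value of joint knob_4 below -1.15 rad)) or ((value of joint knob_2 above 1.15 rad or value of joint knob_2 below -1.15 rad) and (value of joint knob_3 above 1.15 rad or value of joint knob_3 below -1.15 rad) and not (value of joint knob_4 above 1.15 rad or value of joint knob_4 below -1.15 rad) and not (value of joint knob_1 above 1.15 rad or value of joint knob_1 below -1.15 rad)) or ((value of joint knob_3 above 1.15 rad or value of joint knob_3 below -1.15 rad) and (value of joint knob_4 above 1.15 rad or value of joint knob_4 below -1.15 rad) and not (value of joint knob_1 above 1.15 rad or value of joint knob_1 below -1.15 rad) and not (value of joint knob_2 above 1.15 rad or value of joint knob_2 below -1.15 rad)) or ((value of joint knob_4 above 1.15 rad or value of joint knob_4 below -1.15 rad) and (value of joint knob_1 above 1.15 rad or value of joint knob_1 below -1.15 rad) and not (value of joint knob_2 above 1.15 rad or value of joint knob_2 below -1.15 rad) and not (value of joint knob_3 above 1.15 rad or value of joint knob_3 below -1.15 rad))).
It fails at once if A bystander is knocked over or pushed more than 20 mm from its place (distance of any of oil_bottle_mid, slide_mailer_mid, petri_dish_1_mid, bottle_clear_mid, marker_mid from where it was at the start of the episode above 0.02 m).
It also fails if it takes over 72 s, if anything falls off the work surface, if the arm or the gripper's body presses on something with over 40 N, if the wrist force passes 120 N, or if a joint passes its speed limit or range.

### The arm

A 6-joint arm with a two-finger parallel gripper is mounted at the origin on a cart in front of the work surface, level with it; the furniture and walls round the work are solid. World frame = base frame: x ahead of the robot, y to its left, z up, the work surface at z = 0. Lengths are in mm, angles in rad, forces in N, time in s.
With the tool pointing down it reaches from about 275 to 750 mm from the base axis. Payload 10.2 kg.
Tool frame: the origin (TCP) lies midway between the tips of the shut fingers; the grasp point (between the pads) lies 19 mm behind it; z points along the fingers, y is the direction in which the jaws open and shut (so a half turn about z gives the same grasp; the last joint's range is limited). The gripper opens to 85 mm and grips with 20 to 120 N. Pads are 22 mm wide; open, the fingers measure 114 mm over their backs; the gripper's body (76 mm by 85 mm) begins 54 mm behind the grasp point. The pads swing forward as they close: fully open they stand 13 mm farther back than shut.
Start: joints at [-1.537, 0.313, 1.498, -0, 1.331, -0.223], TCP at [133.33, -507.794, 231.294] pointing down, gripper open.
Joint ranges: [-2.94, 2.94], [-0.97, 2.17], [0.19, 2.56], [-1.23, 4.37], [0.02, 3.11], [-2.88, 2.88]. Speed limits (rad/s): [2.39, 2.39, 3.01, 3.14, 3.14, 3.14].

### API

Orientations are given as a unit quaternion [w, x, y, z].
In Python, from rig import sense, capture, finish_job, search_frame, trace gives the robot as it stands.
- The arm moves only by the tool arm_command, never from a script. Its argument "steps" is one flat list of numbers, 5 for each row, row after row: the shift along the world's x, y, z in units of 50 mm (1.0 is 50 mm), then the turn about the world's z in units of 5 degrees (1.0 is 5 degrees), then the opening in per cent of the stroke, from 0 (shut) to 100 (fully open). In form: [dx, dy, dz, twist, fingers, dx, dy, dz, twist, fingers, ...]. A call has 1 to 5 rows; each row shifts and turns the commanded pose from where the row before left it; what a row does not reach is not made up. A row lasts 1/8 s, in which the tool goes at most 62.5 mm and 10.7 degrees, less where a joint would pass 70% of its speed; a pose out of reach is approached as far as the arm can. A call is refused whole if a number of a shift passes 1 or a number of a turn 1, either way. A call with a gripper value outside its range is refused whole. The fingers move at their own pace and stop on an object; "grip_force" is the grip in N (left out, the last holds). Time passes only in rows, so rows that do not move let the fingers close. It gives the time, the measured TCP pose, the force and the opening at its end, in the units of the state.
- sense(): the state, without advancing time (a new reading comes with each control period).
- capture(name): name is "scene" or "top" or "wrist"; returns a dict with "frame" (480x640x3 uint8, blue, green, red), "fov_y" (degrees; the focal length in pixels is half the picture's height over the tangent of half this angle, whatever the lens; pixels are square), "cx", "cy" (the principal point, pixels), "k1" (the pictures are not rectified: a ray, as slopes to the right and down, at radius r is drawn at 1 + k1 r^2 times it, then the intrinsics apply), "extrinsics" (4x4, takes a point from world to camera coordinates). Camera axes: x right, y down, z forward; pixel columns grow to the right and rows downward; lengths in mm; the calibration is good to about 2 mm. A picture is of the moment at which its call begins. There is no depth.
- finish_job(): hands the job in, once; it reports no verdict.
Trained networks look in a picture, given as the dict that the camera call returned (one of the last four; its "shot" number tells which), for a name from the list of things; names that differ only in an ending like _2 or _b are one class to them, and where a whole thing is asked for, a point or a joint stands for the part that bears it (a point fixed in the world has none). Each returns a list of dicts, best first, with "score" (0 to 1); they miss things now and then, are a little off and sometimes report something else, mostly with a low value. They report only what shows in the picture. A call takes as long as a camera call.
- search_frame(picture, target): "point" ([x, y, z] in mm, in world coordinates, good to about 4 mm: the middle of the surface that is visible of it).
- trace(picture, target): "mask" (480x640 bool, what is visible of it).
The state is a dict: "time_s": time; "joints": joint angles; "dq": joint speeds; "tau": joint torques, N m; "eef_pos": TCP position; "ee_rot": TCP orientation; "force": force on the tool from outside, world axes, zero at the start; "wrist_torque": the same for the moment, N m; "grip_width": opening from 0.0 (shut) to 1.0 (fully open).
Only numpy, scipy, OpenCV 4.12 (cv2) and the standard library are available. Lean on these libraries where they do the work, as an engineer would, in place of code of your own. Each camera call takes 0.05 s, during which the arm holds its last target. There are 200 camera calls.

## Working session

There is one attempt and no reset: what is moved stays moved. The work goes in short steps, Python scripts to look and compute and a tool call to move; the robot and the scene stay as the last step left them, time stands still between calls to the robot, and variables do not carry over. Pictures are saved under pics/ and viewed, on a budget of 10 in all, crops included, one or two more only if the job needs it, and the job is handed in when it is done.

Besides the shell and the picture viewer there is one more tool, called after ">>>" by a JSON object that holds its "method" and its "body". arm_command: Moves the arm, as the interface text tells. Its arguments: {"type":"object","properties":{"steps":{"type":"array"},"grip_force":{"type":"number"}},"required":["steps"]}

```bash
mkdir -p pics; ls; cat > h.py <<'E'
import numpy as np, cv2
from rig import sense, capture, finish_job, search_frame, trace
def proj(c,P):
    P=np.atleast_2d(np.asarray(P,float)); E=np.array(c["extrinsics"])
    q=P@E[:3,:3].T+E[:3,3]; s=q[:,:2]/q[:,2:]; r2=(s**2).sum(1,keepdims=True)
    f=240/np.tan(np.radians(c["fov_y"])/2)
    return s*(1+c["k1"]*r2)*f+[c["cx"],c["cy"]]
def back(c,uv,z):
    uv=np.atleast_2d(np.asarray(uv,float)); f=240/np.tan(np.radians(c["fov_y"])/2)
    d=(uv-[c["cx"],c["cy"]])/f; s=d.copy()
    for _ in range(20): s=d/(1+c["k1"]*(s**2).sum(1,keepdims=True))
    E=np.array(c["extrinsics"]);R=E[:3,:3];t=E[:3,3]
    o=-R.T@t; ray=np.c_[s,np.ones(len(s))]@R
    return o+ray*((z-o[2])/ray[:,2:])
E
python3 - <<'E'
from h import *
s=sense(); print(s)
for n in ("top","scene"):
    c=capture(n); cv2.imwrite(f"pics/{n}0.png",c["frame"])
    print(n,c["fov_y"],c["k1"],(-np.array(c["extrinsics"])[:3,:3].T@np.array(c["extrinsics"])[:3,3]).round())
    for t in ("cell_top","knob_1_grip","oil_bottle_mid","slide_mailer_mid","petri_dish_1_mid","bottle_clear_mid","marker_mid"):
        print(t,[(np.round(d["point"]).tolist(),round(d["score"],2)) for d in search_frame(c,t)][:6])
E
```

```text
pics
{'time_s': 0.0, 'joints': array([-1.53740265e+00,  3.13442535e-01,  1.49844921e+00, -1.21678023e-05,
        1.33101264e+00, -2.23394332e-01]), 'dq': array([-0.00088821, -0.00192491, -0.00070605, -0.0004632 , -0.00016221,
        0.00065813]), 'tau': array([ 5.10393565e-04, -4.12257564e+01, -2.59749055e+01, -1.33943740e-04,
        4.08662745e-03, -6.58411437e-06]), 'eef_pos': array([ 133.31600189, -507.51654513,  230.73433833]), 'ee_rot': array([-6.53469154e-04,  9.91768408e-01,  1.28042941e-01,  5.63315660e-05]), 'force': array([ 0.6102085 , -0.44941881, -0.06173002]), 'wrist_torque': array([-0.00898369, -0.04292167,  0.01295909]), 'grip_width': 0.9979600097383581}
top 43.9907121560919 -0.0637192280381066 [412.  52. 985.]
cell_top [([513.0, 57.0, 73.0], 0.92)]
knob_1_grip [([513.0, 53.0, 75.0], 0.62), ([554.0, 99.0, 106.0], 0.22)]
oil_bottle_mid [([554.0, 180.0, 44.0], 0.81)]
slide_mailer_mid [([451.0, 178.0, 21.0], 0.8)]
petri_dish_1_mid [([501.0, -74.0, 14.0], 0.62), ([470.0, 91.0, 107.0], 0.21)]
bottle_clear_mid [([559.0, -65.0, 63.0], 0.89)]
marker_mid [([427.0, 44.0, 10.0], 0.82)]
scene 55.04778281327382 -0.11184793749585763 [108. 494. 666.]
cell_top [([499.0, 84.0, 70.0], 0.93), ([559.0, -62.0, 63.0], 0.31)]
knob_1_grip [([501.0, 77.0, 76.0], 0.74)]
oil_bottle_mid [([556.0, 190.0, 39.0], 0.64)]
slide_mailer_mid [([447.0, 186.0, 20.0], 0.75)]
petri_dish_1_mid [([488.0, -73.0, 11.0], 0.97), ([463.0, 101.0, 104.0], 0.29), ([559.0, 190.0, 38.0], 0.28)]
bottle_clear_mid [([560.0, -64.0, 61.0], 0.84)]
marker_mid [([425.0, 46.0, 10.0], 0.87)]
```

View pics/top0.png

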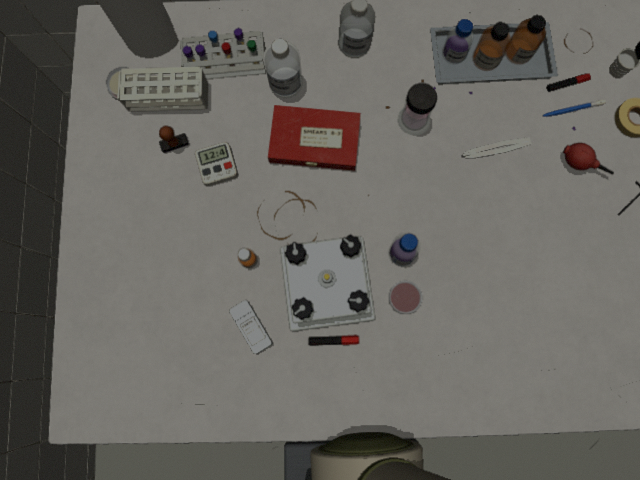

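View pics/scene0.png

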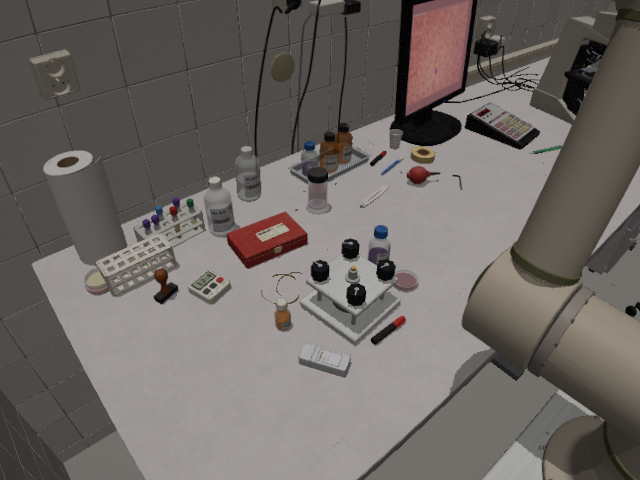

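```bash
cat >> h.py <<'E'
def knobs(p):
    x,y,a=p; R=np.array([[np.cos(a),-np.sin(a)],[np.sin(a),np.cos(a)]])
    return np.array([[42,42],[42,-42],[-42,-42],[-42,42]])@R.T+[x,y]
def dark(c,thr=60): return c["frame"].max(2)<thr
def model(c,p,sup=1):
    m=np.zeros((480,640),np.uint8)
    th=np.linspace(0,2*np.pi,40)
    for k in knobs(p):
        pts=np.vstack([np.c_[k[0]+16.5*np.cos(th),k[1]+16.5*np.sin(th),np.full(40,z)] for z in (81,107)])
        h=cv2.convexHull((proj(c,pts)*16).astype(np.int32).reshape(-1,1,2))
        cv2.fillConvexPoly(m,h,255,cv2.LINE_AA,4)
    return m/255.
def fit(c,p0,thr=60):
    from scipy.optimize import minimize
    D=dark(c,thr).astype(float); M=cv2.dilate((model(c,p0)>0).astype(np.uint8),np.ones((31,31)))
    D=D*M
    f=lambda p:((cv2.GaussianBlur(model(c,p),(0,0),2)-cv2.GaussianBlur(D,(0,0),2))**2).sum()
    r=minimize(f,p0,method="Nelder-Mead",options=dict(initial_simplex=np.array(p0)+np.array([[0,0,0],[8,0,0],[0,8,0],[0,0,.1]]),xatol=.01,fatol=.01))
    return r.x,r.fun,D
E
python3 - <<'E'
from h import *
for n in ("top","scene"):
    c=capture(n)
    if n=="top":
        p=back(c,[[296,253],[350,245],[358,300],[302,308]],107); print(p.round())
        v=p[0]-p[3]; p0=[*p[:,:2].mean(0),np.arctan2(v[1],v[0])]
    print(n,*fit(c,p0)[:2], [np.round(d["point"]).tolist()+[round(d["score"],2)] for k in "1234" for d in search_frame(c,"knob_"+k)] )
    p1=fit(c,p0)[0]
    im=c["frame"].copy(); D=dark(c).astype(np.uint8)
    im[D>0]=(0,255,0); 
    cs=cv2.findContours((model(c,p1)>.5).astype(np.uint8),0,1)[0]; cv2.drawContours(im,cs,-1,(0,0,255),1)
    u=proj(c,[*p1[:2],90])[0].astype(int); cv2.imwrite(f"pics/f_{n}.png",cv2.resize(im[u[1]-60:u[1]+60,u[0]-60:u[0]+60],None,fx=4,fy=4,interpolation=0))
    print(knobs(p1).round(1).tolist())
a=cv2.imread("pics/f_top.png");b=cv2.imread("pics/f_scene.png");cv2.imwrite("pics/f.png",cv2.resize(np.hstack([a,b]),None,fx=.8,fy=.8))
E
```

```text
[[554.  98. 107.]
 [564.  17. 107.]
 [482.   8. 107.]
 [472.  90. 107.]]
top [5.18632001e+02 5.29080605e+01 1.09769565e-01] 216.27097259228293 [[552.0, 101.0, 108.0, 0.81], [570.0, 15.0, 106.0, 0.72], [470.0, 92.0, 110.0, 0.67], [484.0, 10.0, 110.0, 0.59], [552.0, 101.0, 108.0, 0.81], [570.0, 15.0, 106.0, 0.72], [470.0, 92.0, 110.0, 0.67], [484.0, 10.0, 110.0, 0.59], [552.0, 101.0, 108.0, 0.81], [570.0, 15.0, 106.0, 0.72], [470.0, 92.0, 110.0, 0.67], [484.0, 10.0, 110.0, 0.59], [552.0, 101.0, 108.0, 0.81], [570.0, 15.0, 106.0, 0.72], [470.0, 92.0, 110.0, 0.67], [484.0, 10.0, 110.0, 0.59]]
[[555.8, 99.3], [565.0, 15.8], [481.5, 6.6], [472.3, 90.1]]
scene [5.19597224e+02 5.25645931e+01 1.16469639e-01] 143.0378136953839 [[482.0, 15.0, 107.0, 0.89], [466.0, 99.0, 105.0, 0.85], [560.0, 21.0, 101.0, 0.65], [553.0, 110.0, 105.0, 0.64], [482.0, 15.0, 107.0, 0.89], [466.0, 99.0, 105.0, 0.85], [560.0, 21.0, 101.0, 0.65], [553.0, 110.0, 105.0, 0.64], [482.0, 15.0, 107.0, 0.89], [466.0, 99.0, 105.0, 0.85], [560.0, 21.0, 101.0, 0.65], [553.0, 110.0, 105.0, 0.64], [482.0, 15.0, 107.0, 0.89], [466.0, 99.0, 105.0, 0.85], [560.0, 21.0, 101.0, 0.65], [553.0, 110.0, 105.0, 0.64]]
[[556.4, 99.2], [566.2, 15.7], [482.8, 6.0], [473.0, 89.4]]
```

View pics/f.png

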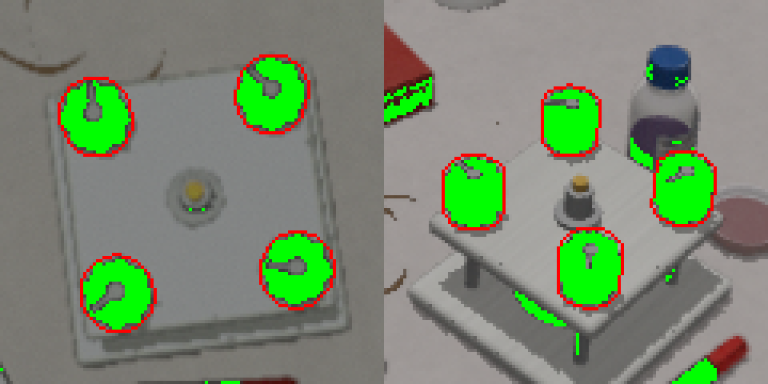

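>>> {"method": "arm_command", "body": {"steps": [0.65,0.93,0,0,65,0.65,0.93,0,0,65,0.65,0.93,0,0,65,0.65,0.93,0,0,65,0.65,0.93,0,0,65], "grip_force": 60}}

```text
time_s: 1.92
eef_pos: [296.6, -273.8, 231.5]
ee_rot: [0.0, 0.992, 0.128, 0.0]
force: [1.3, -0.7, -0.0]
grip_width: 0.656
```

>>> {"method": "arm_command", "body": {"steps": [0.65,0.93,0,0,65,0.65,0.93,0,0,65,0.65,0.93,0,0,65,0.65,0.93,0,0,65,0.65,0.93,0,0,65]}}

```text
time_s: 2.55
eef_pos: [459.2, -41.0, 231.5]
ee_rot: [0.0, 0.992, 0.128, 0.0]
force: [1.1, -0.7, -0.3]
grip_width: 0.649
```

>>> {"method": "arm_command", "body": {"steps": [0.65,0.93,0,0,65,0.65,0.93,0,0,65,0.65,0.93,0,0,65,0,0,-1,0,65,0,0,0,0,65]}}

```text
time_s: 3.18
eef_pos: [554.2, 97.0, 178.4]
ee_rot: [-0.001, 0.992, 0.128, -0.004]
force: [-1.1, 0.2, 0.7]
grip_width: 0.652
```

```bash
python3 - <<'E'
from h import *
s=sense(); print(s["eef_pos"].round(1),s["joints"].round(2),s["wrist_torque"].round(3))
c=capture("wrist"); im=c["frame"].copy()
p=[519.1,52.7,.113]
cs=cv2.findContours((model(c,p)>.5).astype(np.uint8),0,1)[0]; cv2.drawContours(im,cs,-1,(0,0,255),1)
cv2.imwrite("pics/w1.png",im)
for k in knobs(p): print(proj(c,[[*k,107],[*k,81]]).round().tolist())
E
```

```text
[554.2  97.  178.4] [-0.03  0.44  1.45 -0.    1.25  1.28] [-0.001  0.053 -0.011]
[[315.0, 250.0], [315.0, 234.0]]
[[464.0, 270.0], [451.0, 253.0]]
[[429.0, 392.0], [420.0, 367.0]]
[[295.0, 377.0], [297.0, 352.0]]
```

View pics/w1.png

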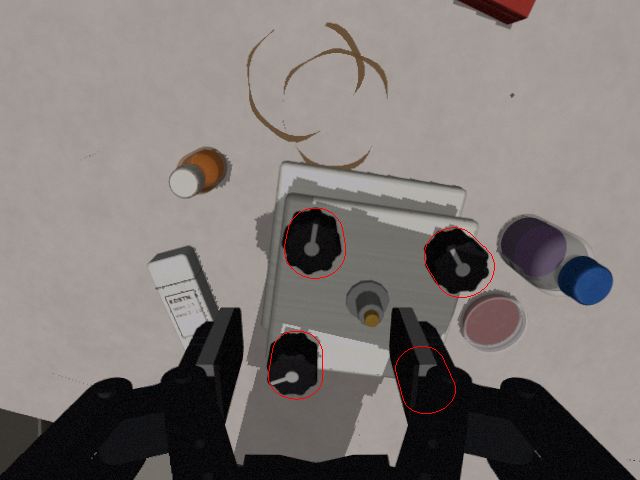

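>>> {"method": "arm_command", "body": {"steps": [0.04,0.05,-0.5,0,65,0,0,-0.8,0,65,0,0,-0.7,0,65,0,0,0,0,65]}}

```text
time_s: 3.72
eef_pos: [557.6, 98.6, 81.6]
ee_rot: [-0.0, 0.992, 0.128, -0.001]
force: [-0.5, 0.4, 0.5]
grip_width: 0.65
```

>>> {"method": "arm_command", "body": {"steps": [0,0,0,0,35,0,0,0,0,20,0,0,0,0,10,0,0,0,0,10]}}

```text
time_s: 4.22
eef_pos: [558.7, 101.0, 84.6]
ee_rot: [-0.001, 0.992, 0.128, 0.002]
force: [-4.0, 11.0, 9.3]
grip_width: 0.367
```

```bash
python3 - <<'E'
from h import *
s=sense(); print(s["eef_pos"].round(1),s["force"].round(2),s["wrist_torque"].round(3),s["grip_width"],s["joints"].round(2))
E
```

```text
[558.7 101.   84.6] [-3.99 10.97  9.25] [ 1.85   0.742 -0.061] 0.3671194547935615 [-0.03  0.55  1.55  0.    1.04  1.28]
```

>>> {"method": "arm_command", "body": {"steps": [0,0.05,0.06,0,10,0,0,0,-0.6,10,0,0,0,-0.6,10,0,0,0,0,10]}}

```text
time_s: 4.72
eef_pos: [558.6, 101.0, 84.9]
ee_rot: [0.0, 0.997, 0.075, 0.001]
force: [4.1, -2.5, -10.8]
grip_width: 0.367
```

```bash
cat > s.py <<'E'
from h import *
s=sense();q=s["ee_rot"]; print(s["time_s"],s["eef_pos"].round(1),"F",s["force"].round(1),"T",s["wrist_torque"].round(3),"w",round(s["grip_width"],3),"yaw",np.degrees(2*np.arctan2(q[2],q[1])).round(1),"j6",s["joints"][5].round(2))
E
python3 s.py
```

```text
4.725 [558.6 101.   84.9] F [  4.1  -2.5 -10.8] T [-0.168 -0.722 -0.08 ] w 0.367 yaw 8.6 j6 1.39
```

>>> {"method": "arm_command", "body": {"steps": [0,0,0,-1,10,0,0,0,0,10]}}

```text
time_s: 4.97
eef_pos: [558.6, 100.8, 84.9]
ee_rot: [0.001, 1.0, 0.032, 0.001]
force: [3.8, -3.6, -10.6]
grip_width: 0.362
```

```bash
python3 s.py
```

```text
4.975 [558.6 100.8  84.9] F [  3.8  -3.6 -10.6] T [-0.299 -0.753 -0.079] w 0.362 yaw 3.6 j6 1.48
```

>>> {"method": "arm_command", "body": {"steps": [0,0,0,-1,10,0,0,0,-1,10,0,0,0,-1,10,0,0,0,0,10]}}

```text
time_s: 5.48
eef_pos: [558.6, 100.4, 84.9]
ee_rot: [0.001, 0.995, -0.099, 0.001]
force: [3.1, -5.8, -11.0]
grip_width: 0.361
```

```bash
python3 s.py; python3 - <<'E'
from h import *
c=capture("wrist"); cv2.imwrite("pics/w2.png",c["frame"][200:])
c=capture("top"); u=proj(c,[519,53,100])[0].astype(int); cv2.imwrite("pics/t2.png",cv2.resize(c["frame"][u[1]-50:u[1]+50,u[0]-50:u[0]+50],None,fx=4,fy=4))
E
```

```text
5.475 [558.6 100.4  84.9] F [  3.1  -5.8 -11. ] T [-0.706 -0.719 -0.104] w 0.361 yaw -11.4 j6 1.74
```

View pics/w2.png

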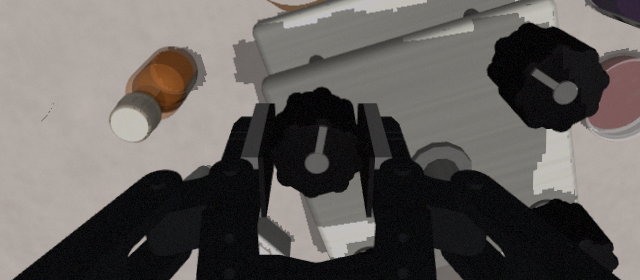

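>>> {"method": "arm_command", "body": {"steps": [0,0,0,-1,10,0,0,0,-1,10,0,0,0,-1,10,0,0,0,-1,10,0,0,0,0,10]}}

```text
time_s: 6.2
eef_pos: [558.4, 99.8, 84.9]
ee_rot: [0.001, 0.963, -0.27, 0.001]
force: [1.9, -10.3, -11.2]
grip_width: 0.362
```

```bash
python3 s.py
```

```text
6.2 [558.4  99.8  84.9] F [  1.9 -10.3 -11.2] T [-1.261 -0.539 -0.012] w 0.362 yaw -31.4 j6 2.09
```

>>> {"method": "arm_command", "body": {"steps": [0,0,0,0,65,0,0,0,0,65,0,0,0,0,65,0,0,0.4,0,65,0,0,0.8,0,65]}}

```text
time_s: 6.82
eef_pos: [557.1, 101.8, 144.2]
ee_rot: [0.0, 0.963, -0.27, -0.001]
force: [-0.1, 0.0, 0.6]
grip_width: 0.648
```

```bash
python3 s.py;  python3 - <<'E'
from h import *
c=capture("wrist"); 
cv2.imwrite("pics/w3.png",c["frame"])
p=[519.1,52.7,.113]
r=fit(c,p,45); print(r[0],r[1]); print(knobs(r[0]).round(1).tolist())
im=c["frame"].copy()
cs=cv2.findContours((model(c,r[0])>.5).astype(np.uint8),0,1)[0]; cv2.drawContours(im,cs,-1,(0,0,255),1)
cv2.imwrite("pics/w3.png",im)
E
```

```text
6.825 [557.1 101.8 144.2] F [-0.1  0.   0.6] T [-0.025  0.012  0.025] w 0.648 yaw -31.3 j6 2.09
[5.18704737e+02 5.43988716e+01 1.26621013e-01] 5351.254844718184
[[555.1, 101.4], [565.7, 18.0], [482.3, 7.4], [471.7, 90.8]]
```

View pics/w3.png

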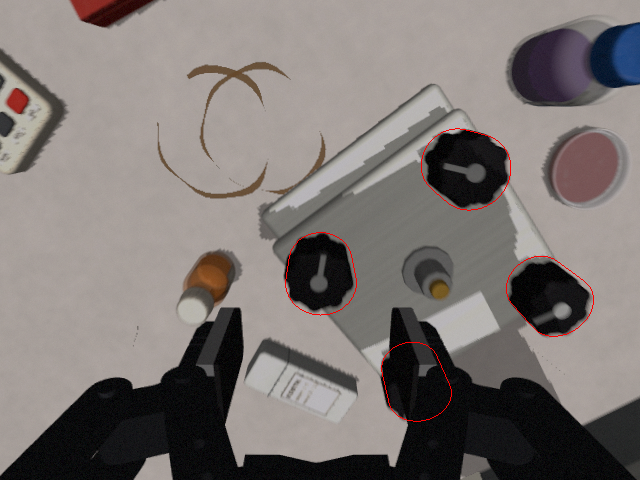

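>>> {"method": "arm_command", "body": {"steps": [-0.167,-0.209,0,1,65,-0.167,-0.209,0,1,65,-0.167,-0.209,0,1,65,-0.167,-0.209,0,1,65,-0.167,-0.209,0,1,65]}}

```text
time_s: 7.5
eef_pos: [515.9, 49.2, 144.6]
ee_rot: [0.0, 0.999, -0.053, 0.0]
force: [-0.0, 0.9, 0.1]
grip_width: 0.646
```

>>> {"method": "arm_command", "body": {"steps": [-0.167,-0.209,0,1,65,-0.167,-0.209,0,1,65,-0.167,-0.209,0,1,65,-0.167,-0.209,0,1,65,0,0,-0.5,0,65]}}

```text
time_s: 8.12
eef_pos: [483.5, 7.0, 120.6]
ee_rot: [0.001, 0.993, 0.12, 0.002]
force: [0.6, 0.1, -1.1]
grip_width: 0.646
```

>>> {"method": "arm_command", "body": {"steps": [0,0,-0.7,0,65,0,0,-0.1,0,40,0,0,0,0,20,0,0,0,0,10,0,0,0,0,10]}}

```text
time_s: 8.75
eef_pos: [482.2, 7.8, 79.0]
ee_rot: [-0.0, 0.993, 0.119, -0.001]
force: [1.2, -1.5, -19.6]
grip_width: 0.369
```

```bash
python3 s.py
```

```text
8.75 [482.2   7.8  79. ] F [  1.2  -1.5 -19.6] T [-0.038 -0.191  0.02 ] w 0.369 yaw 13.7 j6 1.1
```

>>> {"method": "arm_command", "body": {"steps": [0,0,0,-1,10,0,0,0,-1,10,0,0,0,-1,10,0,0,0,-1,10,0,0,0,-1,10]}}

```text
time_s: 9.38
eef_pos: [482.2, 8.0, 79.0]
ee_rot: [-0.0, 0.995, -0.1, -0.001]
force: [1.4, 1.5, -19.3]
grip_width: 0.371
```

>>> {"method": "arm_command", "body": {"steps": [0,0,0,-1,10,0,0,0,-1,10,0,0,0,-1,10,0,0,0,-1,10,0,0,0,0,10]}}

```text
time_s: 10.0
eef_pos: [482.3, 8.1, 79.0]
ee_rot: [-0.0, 0.963, -0.269, -0.001]
force: [2.1, 2.3, -20.6]
grip_width: 0.365
```

```bash
python3 s.py
```

```text
10.0 [482.3   8.1  79. ] F [  2.1   2.3 -20.6] T [ 0.407 -0.209 -0.12 ] w 0.365 yaw -31.3 j6 1.89
```

>>> {"method": "arm_command", "body": {"steps": [0,0,0,0,65,0,0,0,0,65,0,0,0,0,65,0,0,0.5,0,65,0,0,0.8,0,65]}}

```text
time_s: 10.62
eef_pos: [482.3, 7.6, 144.9]
ee_rot: [0.0, 0.963, -0.27, -0.001]
force: [-0.3, 0.0, 0.4]
grip_width: 0.646
```

```bash
python3 s.py
```

```text
10.625 [482.3   7.6 144.9] F [-0.3  0.   0.4] T [ 0.031  0.019 -0.006] w 0.646 yaw -31.3 j6 1.89
```

>>> {"method": "arm_command", "body": {"steps": [0.185,0.021,0,1,65,0.185,0.021,0,1,65,0.185,0.021,0,1,65,0.185,0.021,0,1,65,0.185,0.021,0,1,65]}}

```text
time_s: 11.25
eef_pos: [529.5, 12.8, 144.8]
ee_rot: [0.0, 0.999, -0.053, 0.001]
force: [-0.9, 0.4, 0.3]
grip_width: 0.65
```

>>> {"method": "arm_command", "body": {"steps": [0.185,0.021,0,1,65,0.185,0.021,0,1,65,0.185,0.021,0,1,65,0.185,0.021,0,1,65,0,0,-0.5,0,65]}}

```text
time_s: 11.88
eef_pos: [567.6, 16.9, 120.9]
ee_rot: [0.001, 0.993, 0.12, 0.002]
force: [-0.1, -1.0, -0.9]
grip_width: 0.649
```

>>> {"method": "arm_command", "body": {"steps": [0,0,-0.7,0,65,0,0,-0.06,0,40,0,0,0,0,20,0,0,0,0,10,0,0,0,0,10]}}

```text
time_s: 12.5
eef_pos: [565.6, 17.0, 81.2]
ee_rot: [-0.0, 0.993, 0.119, -0.0]
force: [-1.0, -1.3, -13.4]
grip_width: 0.366
```

```bash
python3 s.py
```

```text
12.5 [565.6  17.   81.2] F [ -1.   -1.3 -13.4] T [-0.131  0.069 -0.027] w 0.366 yaw 13.7 j6 1.15
```

>>> {"method": "arm_command", "body": {"steps": [0,0,0,-1,10,0,0,0,-1,10,0,0,0,-1,10,0,0,0,-1,10,0,0,0,-1,10]}}

```text
time_s: 13.12
eef_pos: [565.6, 17.3, 81.2]
ee_rot: [-0.0, 0.995, -0.1, -0.0]
force: [-0.4, -0.7, -13.1]
grip_width: 0.366
```

>>> {"method": "arm_command", "body": {"steps": [0,0,0,-1,10,0,0,0,-1,10,0,0,0,-1,10,0,0,0,-1,10,0,0,0,0,10]}}

```text
time_s: 13.75
eef_pos: [565.7, 17.4, 81.2]
ee_rot: [-0.0, 0.963, -0.269, -0.0]
force: [-1.0, 0.4, -13.7]
grip_width: 0.364
```

```bash
python3 s.py
```

```text
13.75 [565.7  17.4  81.2] F [ -1.    0.4 -13.7] T [ 0.243  0.038 -0.081] w 0.364 yaw -31.3 j6 1.94
```

>>> {"method": "arm_command", "body": {"steps": [0,0,0,0,65,0,0,0,0,65,0,0,0,0,65,0,0,0.5,0,65,0,0,0.76,0,65]}}

```text
time_s: 14.38
eef_pos: [565.6, 17.1, 144.8]
ee_rot: [0.0, 0.963, -0.27, -0.001]
force: [0.3, -0.1, -0.5]
grip_width: 0.651
```

```bash
python3 s.py
```

```text
14.375 [565.6  17.1 144.8] F [ 0.3 -0.1 -0.5] T [-0.015  0.034  0.02 ] w 0.651 yaw -31.3 j6 1.94
```

>>> {"method": "arm_command", "body": {"steps": [-0.207,0.164,0,1,65,-0.207,0.164,0,1,65,-0.207,0.164,0,1,65,-0.207,0.164,0,1,65,-0.207,0.164,0,1,65]}}

```text
time_s: 15.0
eef_pos: [514.1, 58.3, 144.8]
ee_rot: [0.0, 0.999, -0.053, 0.001]
force: [-0.6, 0.1, 0.8]
grip_width: 0.651
```

>>> {"method": "arm_command", "body": {"steps": [-0.207,0.164,0,1,65,-0.207,0.164,0,1,65,-0.207,0.164,0,1,65,-0.207,0.164,0,1,65,0,0,-0.5,0,65]}}

```text
time_s: 15.62
eef_pos: [473.6, 91.3, 120.8]
ee_rot: [0.0, 0.993, 0.12, 0.002]
force: [0.8, -1.4, -0.5]
grip_width: 0.65
```

>>> {"method": "arm_command", "body": {"steps": [0,0,-0.7,0,65,0,0,-0.06,0,40,0,0,0,0,20,0,0,0,0,10,0,0,0,0,10]}}

```text
time_s: 16.25
eef_pos: [472.4, 91.1, 81.4]
ee_rot: [-0.0, 0.993, 0.119, -0.0]
force: [-1.8, 2.9, -11.8]
grip_width: 0.366
```

```bash
python3 s.py
```

```text
16.25 [472.4  91.1  81.4] F [ -1.8   2.9 -11.8] T [0.405 0.183 0.077] w 0.366 yaw 13.7 j6 1.28
```

>>> {"method": "arm_command", "body": {"steps": [0,0,0,-1,10,0,0,0,-1,10,0,0,0,-1,10,0,0,0,-1,10,0,0,0,-1,10]}}

```text
time_s: 16.88
eef_pos: [472.4, 91.5, 81.4]
ee_rot: [-0.0, 0.995, -0.1, -0.0]
force: [0.1, 5.6, -11.8]
grip_width: 0.369
```

>>> {"method": "arm_command", "body": {"steps": [0,0,0,-1,10,0,0,0,-1,10,0,0,0,-1,10,0,0,0,-1,10,0,0,0,0,10]}}

```text
time_s: 17.5
eef_pos: [472.5, 91.8, 81.4]
ee_rot: [-0.001, 0.963, -0.27, -0.0]
force: [0.5, 7.6, -12.0]
grip_width: 0.367
```

```bash
python3 s.py
```

```text
17.5 [472.5  91.8  81.4] F [  0.5   7.6 -12. ] T [ 1.151  0.072 -0.076] w 0.367 yaw -31.4 j6 2.06
```

>>> {"method": "arm_command", "body": {"steps": [0,0,0,0,65,0,0,0,0,65,0,0,0,0,65,0,0,0.5,0,65,0,0,0.76,0,65]}}

```text
time_s: 18.12
eef_pos: [472.5, 90.7, 144.8]
ee_rot: [0.0, 0.963, -0.27, -0.001]
force: [0.9, 0.2, 0.1]
grip_width: 0.649
```

```bash
python3 s.py; python3 - <<'E'
from h import *
c=capture("wrist"); 
cv2.imwrite("pics/w4.png",c["frame"])
c=capture("scene"); u=proj(c,[519,53,90])[0].astype(int); cv2.imwrite("pics/s4.png",cv2.resize(c["frame"][u[1]-60:u[1]+60,u[0]-60:u[0]+60],None,fx=4,fy=4))
E
```

```text
18.125 [472.5  90.7 144.8] F [0.9 0.2 0.1] T [-0.017  0.034  0.035] w 0.649 yaw -31.3 j6 2.06
```

View pics/w4.png

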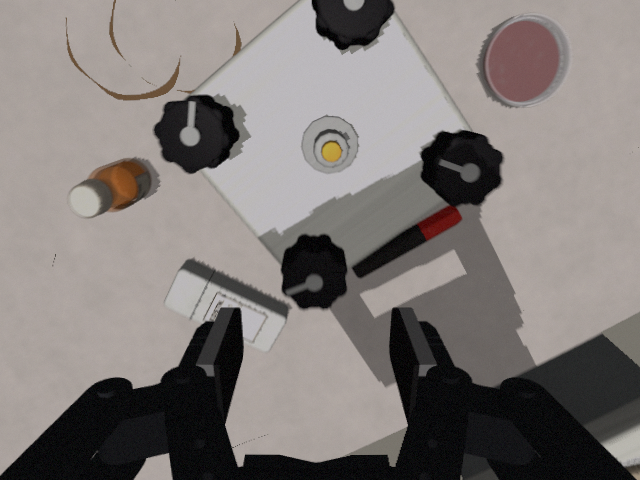

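>>> {"method": "arm_command", "body": {"steps": [0,0.02,0,1,65,0,0,0,1,65,0,0,0,1,65,0,0,0,1,65,0,0,0,1,65]}}

```text
time_s: 18.85
eef_pos: [472.7, 91.8, 143.9]
ee_rot: [0.0, 0.999, -0.053, -0.0]
force: [0.3, -0.1, -0.1]
grip_width: 0.652
```

>>> {"method": "arm_command", "body": {"steps": [0,0,0,1,65,0,0,0,1,65,0,0,0,1,65,0,0,0,1,65,0,0,-0.5,0,65]}}

```text
time_s: 19.48
eef_pos: [473.7, 91.8, 119.9]
ee_rot: [0.0, 0.993, 0.12, 0.002]
force: [0.3, 0.9, 0.4]
grip_width: 0.651
```

>>> {"method": "arm_command", "body": {"steps": [0,0,-0.7,0,65,0,0,-0.06,0,40,0,0,0,0,20,0,0,0,0,10,0,0,0,0,10]}}

```text
time_s: 20.1
eef_pos: [472.2, 91.2, 80.8]
ee_rot: [0.0, 0.993, 0.119, -0.001]
force: [1.8, -5.2, -18.0]
grip_width: 0.365
```

>>> {"method": "arm_command", "body": {"steps": [0,0,0,-1,10,0,0,0,-1,10,0,0,0,-1,10,0,0,0,-1,10,0,0,0,-1,10]}}

```text
time_s: 20.72
eef_pos: [472.2, 91.6, 80.8]
ee_rot: [0.0, 0.995, -0.1, -0.001]
force: [2.5, -2.2, -18.1]
grip_width: 0.365
```

>>> {"method": "arm_command", "body": {"steps": [0,0,0,-1,10,0,0,0,-1,10,0,0,0,-0.8,10,0,0,0,0,10]}}

```text
time_s: 21.22
eef_pos: [472.3, 91.9, 80.8]
ee_rot: [0.0, 0.976, -0.219, -0.001]
force: [2.2, -1.6, -20.3]
grip_width: 0.369
```

```bash
python3 s.py
```

```text
21.225 [472.3  91.9  80.8] F [  2.2  -1.6 -20.3] T [ 0.214 -0.547 -0.119] w 0.369 yaw -25.3 j6 1.96
```

>>> {"method": "arm_command", "body": {"steps": [0,0,0,-0.7,10,0,0,0,0,10]}}

```text
time_s: 21.48
eef_pos: [472.4, 91.9, 80.8]
ee_rot: [0.0, 0.969, -0.247, -0.001]
force: [3.2, -0.5, -21.7]
grip_width: 0.367
```

```bash
python3 s.py
```

```text
21.475 [472.4  91.9  80.8] F [  3.2  -0.5 -21.7] T [ 0.38  -0.648  0.865] w 0.367 yaw -28.6 j6 2.02
```

>>> {"method": "arm_command", "body": {"steps": [0,0,0,0,65,0,0,0,0,65,0,0,0,0,65,0,0,0.5,0,65,0,0,0.76,0,65]}}

```text
time_s: 22.1
eef_pos: [472.5, 91.9, 144.9]
ee_rot: [0.0, 0.969, -0.249, -0.001]
force: [0.4, 0.5, 0.3]
grip_width: 0.65
```

>>> {"method": "arm_command", "body": {"steps": [0.207,-0.166,0,0.95,65,0.207,-0.166,0,0.95,65,0.207,-0.166,0,0.95,65,0.207,-0.166,0,0.95,65,0.207,-0.166,0,0.95,65]}}

```text
time_s: 22.72
eef_pos: [525.1, 50.1, 144.8]
ee_rot: [0.0, 0.999, -0.043, 0.0]
force: [0.7, 0.4, -0.1]
grip_width: 0.649
```

>>> {"method": "arm_command", "body": {"steps": [0.207,-0.166,0,0.95,65,0.207,-0.166,0,0.95,65,0.207,-0.166,0,0.95,65,0.207,-0.166,0,0.95,65,0,0,-0.5,0,65]}}

```text
time_s: 23.35
eef_pos: [567.7, 16.4, 120.8]
ee_rot: [0.001, 0.993, 0.122, 0.002]
force: [-1.5, 0.4, -0.0]
grip_width: 0.648
```

>>> {"method": "arm_command", "body": {"steps": [0,0,-0.7,0,65,0,0,-0.06,0,40,0,0,0,0,20,0,0,0,0,10,0,0,0,0,10]}}

```text
time_s: 23.98
eef_pos: [565.6, 17.1, 81.2]
ee_rot: [0.0, 0.993, 0.122, -0.0]
force: [-0.3, -2.1, -14.5]
grip_width: 0.368
```

```bash
python3 s.py
```

```text
23.975 [565.6  17.1  81.2] F [ -0.3  -2.1 -14.5] T [-0.357  0.067 -0.038] w 0.368 yaw 14.0 j6 1.15
```

>>> {"method": "arm_command", "body": {"steps": [0,0,0,-1,10,0,0,0,-1,10,0,0,0,-1,10,0,0,0,-1,10,0,0,0,-1,10]}}

```text
time_s: 24.6
eef_pos: [565.6, 17.3, 81.2]
ee_rot: [-0.0, 0.995, -0.097, -0.0]
force: [0.1, -1.4, -14.2]
grip_width: 0.367
```

>>> {"method": "arm_command", "body": {"steps": [0,0,0,-1,10,0,0,0,-1,10,0,0,0,-0.8,10,0,0,0,-0.7,10,0,0,0,0,10]}}

```text
time_s: 25.22
eef_pos: [565.7, 17.4, 81.2]
ee_rot: [0.0, 0.969, -0.245, -0.0]
force: [-0.6, -1.0, -14.2]
grip_width: 0.369
```

```bash
python3 s.py
```

```text
25.225 [565.7  17.4  81.2] F [ -0.6  -1.  -14.2] T [ 0.016 -0.058  0.852] w 0.369 yaw -28.4 j6 1.89
```

>>> {"method": "arm_command", "body": {"steps": [0,0,0,0,65,0,0,0,0,65,0,0,0,0,65,0,0,0.5,0,65,0,0,0.76,0,65]}}

```text
time_s: 25.85
eef_pos: [565.6, 17.2, 144.8]
ee_rot: [-0.0, 0.969, -0.247, -0.001]
force: [-0.0, 0.9, 0.3]
grip_width: 0.651
```

>>> {"method": "arm_command", "body": {"steps": [-0.02,0.185,0,0.95,65,-0.02,0.185,0,0.95,65,-0.02,0.185,0,0.95,65,-0.02,0.185,0,0.95,65,-0.02,0.185,0,0.95,65]}}

```text
time_s: 26.48
eef_pos: [561.2, 63.7, 144.8]
ee_rot: [-0.0, 0.999, -0.04, 0.001]
force: [0.3, 0.3, 0.9]
grip_width: 0.653
```

>>> {"method": "arm_command", "body": {"steps": [-0.02,0.185,0,0.95,65,-0.02,0.185,0,0.95,65,-0.02,0.185,0,0.95,65,-0.02,0.185,0,0.95,65,0,0,-0.5,0,65]}}

```text
time_s: 27.1
eef_pos: [558.2, 101.1, 121.0]
ee_rot: [0.0, 0.992, 0.125, 0.003]
force: [-0.0, 0.7, 0.4]
grip_width: 0.652
```

>>> {"method": "arm_command", "body": {"steps": [0,0,-0.7,0,65,0,0,-0.06,0,40,0,0,0,0,20,0,0,0,0,10,0,0,0,0,10]}}

```text
time_s: 27.72
eef_pos: [556.6, 100.5, 81.2]
ee_rot: [-0.0, 0.992, 0.124, -0.0]
force: [-0.7, 2.4, -13.7]
grip_width: 0.368
```

```bash
python3 s.py
```

```text
27.725 [556.6 100.5  81.2] F [ -0.7   2.4 -13.7] T [0.131 0.136 0.027] w 0.368 yaw 14.2 j6 1.29
```

>>> {"method": "arm_command", "body": {"steps": [0,0,0,-1,10,0,0,0,-1,10,0,0,0,-1,10,0,0,0,-1,10,0,0,0,-1,10]}}

```text
time_s: 28.35
eef_pos: [556.6, 100.7, 81.2]
ee_rot: [-0.0, 0.995, -0.095, -0.0]
force: [-0.0, 2.2, -13.4]
grip_width: 0.368
```

>>> {"method": "arm_command", "body": {"steps": [0,0,0,-1,10,0,0,0,-1,10,0,0,0,-0.8,10,0,0,0,-0.5,10,0,0,0,0,10]}}

```text
time_s: 28.98
eef_pos: [555.9, 101.1, 81.2]
ee_rot: [-0.0, 0.972, -0.236, -0.001]
force: [-4.8, 4.3, -10.6]
grip_width: 0.363
```

```bash
python3 s.py
```

```text
28.975 [555.9 101.1  81.2] F [ -4.8   4.3 -10.6] T [ 0.636  0.763 -0.113] w 0.363 yaw -27.3 j6 2.02
```

>>> {"method": "arm_command", "body": {"steps": [0,0,0,-0.5,10,0,0,0,0,10]}}

```text
time_s: 29.22
eef_pos: [555.9, 101.1, 81.2]
ee_rot: [0.0, 0.967, -0.256, -0.001]
force: [-3.5, 3.3, -10.7]
grip_width: 0.362
```

```bash
python3 s.py
```

```text
29.225 [555.9 101.1  81.2] F [ -3.5   3.3 -10.7] T [0.736 0.65  0.963] w 0.362 yaw -29.7 j6 2.06
```

>>> {"method": "arm_command", "body": {"steps": [0,0,0,-0.5,10,0,0,0,0,10]}}

```text
time_s: 29.48
eef_pos: [556.8, 100.7, 81.3]
ee_rot: [-0.0, 0.961, -0.278, -0.0]
force: [-1.0, 2.2, -12.9]
grip_width: 0.365
```

```bash
python3 s.py
```

```text
29.475 [556.8 100.7  81.3] F [ -1.    2.2 -12.9] T [ 0.524 -0.114  0.314] w 0.365 yaw -32.2 j6 2.11
```

>>> {"method": "arm_command", "body": {"steps": [0,0,0,0,65,0,0,0,0,65,0,0,0,0,65,0,0,0.5,0,65,0,0,0.76,0,65]}}

```text
time_s: 30.1
eef_pos: [556.6, 100.4, 144.7]
ee_rot: [0.0, 0.961, -0.278, -0.001]
force: [0.7, 0.3, 1.3]
grip_width: 0.648
```

>>> {"method": "arm_command", "body": {"steps": [-0.165,-0.206,0,1,65,-0.165,-0.206,0,1,65,-0.165,-0.206,0,1,65,-0.165,-0.206,0,1,65,-0.165,-0.206,0,1,65]}}

```text
time_s: 30.72
eef_pos: [515.6, 48.5, 144.8]
ee_rot: [0.0, 0.998, -0.062, 0.001]
force: [0.9, -0.5, 0.1]
grip_width: 0.651
```

>>> {"method": "arm_command", "body": {"steps": [-0.165,-0.206,0,1,65,-0.165,-0.206,0,1,65,-0.165,-0.206,0,1,65,-0.165,-0.206,0,1,65,0,0,-0.5,0,65]}}

```text
time_s: 31.35
eef_pos: [483.7, 6.9, 120.8]
ee_rot: [0.001, 0.994, 0.111, 0.002]
force: [0.7, 0.5, 0.2]
grip_width: 0.65
```

>>> {"method": "arm_command", "body": {"steps": [0,0,-0.7,0,65,0,0,-0.06,0,40,0,0,0,0,20,0,0,0,0,10,0,0,0,0,10]}}

```text
time_s: 31.98
eef_pos: [482.4, 7.8, 81.3]
ee_rot: [-0.0, 0.994, 0.111, -0.0]
force: [-0.1, 0.1, -12.3]
grip_width: 0.366
```

```bash
python3 s.py
```

```text
31.975 [482.4   7.8  81.3] F [ -0.1   0.1 -12.3] T [ 0.014  0.11  -0.023] w 0.366 yaw 12.7 j6 1.12
```

>>> {"method": "arm_command", "body": {"steps": [0,0,0,-1,10,0,0,0,-1,10,0,0,0,-1,10,0,0,0,-1,10,0,0,0,-1,10]}}

```text
time_s: 32.6
eef_pos: [482.4, 7.9, 81.3]
ee_rot: [-0.0, 0.994, -0.108, -0.0]
force: [-0.7, 1.0, -12.8]
grip_width: 0.366
```

>>> {"method": "arm_command", "body": {"steps": [0,0,0,-1,10,0,0,0,-1,10,0,0,0,-0.8,10,0,0,0,-0.7,10,0,0,0,0,10]}}

```text
time_s: 33.22
eef_pos: [481.7, 8.4, 81.3]
ee_rot: [-0.0, 0.966, -0.257, -0.001]
force: [-4.8, 2.7, -9.4]
grip_width: 0.365
```

```bash
python3 s.py
```

```text
33.225 [481.7   8.4  81.3] F [-4.8  2.7 -9.4] T [ 0.497  0.701 -0.022] w 0.365 yaw -29.8 j6 1.86
```

>>> {"method": "arm_command", "body": {"steps": [0,0,0,-0.5,10,0,0,0,0,10]}}

```text
time_s: 33.48
eef_pos: [482.5, 8.0, 81.4]
ee_rot: [-0.0, 0.961, -0.278, -0.0]
force: [-0.6, 0.6, -10.7]
grip_width: 0.363
```

```bash
python3 s.py
```

```text
33.475 [482.5   8.   81.4] F [ -0.6   0.6 -10.7] T [ 0.362 -0.041 -0.079] w 0.363 yaw -32.3 j6 1.91
```

>>> {"method": "arm_command", "body": {"steps": [0,0,0,-0.4,10,0,0,0,0,10]}}

```text
time_s: 33.72
eef_pos: [482.6, 7.9, 81.4]
ee_rot: [0.0, 0.956, -0.294, -0.0]
force: [-1.8, 2.8, -9.1]
grip_width: 0.366
```

```bash
python3 s.py
```

```text
33.725 [482.6   7.9  81.4] F [-1.8  2.8 -9.1] T [0.745 0.118 0.754] w 0.366 yaw -34.2 j6 1.94
```

>>> {"method": "arm_command", "body": {"steps": [0,0,0,0,65,0,0,0,0,65,0,0,0,0,65,0,0,0.5,0,65,0,0,1,0,65]}}

```text
time_s: 34.35
eef_pos: [482.0, 7.8, 156.3]
ee_rot: [0.0, 0.956, -0.295, -0.002]
force: [0.5, 0.1, -0.3]
grip_width: 0.649
```

>>> {"method": "arm_command", "body": {"steps": [0,0,1,0.7,65,-0.7,-0.9,0.5,1,65,-0.8,-0.9,0,1,65,-0.8,-0.9,0,1,65,-0.7,-0.9,0,1,65]}}

```text
time_s: 34.98
eef_pos: [331.4, -173.4, 231.8]
ee_rot: [0.001, 0.996, -0.093, 0.001]
force: [0.4, -0.5, 0.3]
grip_width: 0.65
```

```bash
python3 s.py; python3 - <<'E'
from h import *
ims=[]
c=capture("top"); new=c["frame"]; old=cv2.imread("pics/top0.png"); u=proj(c,[519,53,100])[0].astype(int)
s=capture("scene"); so=cv2.imread("pics/scene0.png"); v=proj(s,[519,53,90])[0].astype(int)
k=lambda im,u:cv2.resize(im[u[1]-50:u[1]+50,u[0]-50:u[0]+50],(300,300),interpolation=2)
cv2.imwrite("pics/end.png",np.vstack([np.hstack([k(old,u),k(new,u)]),np.hstack([k(so,v),k(s["frame"],v)])]))
for t in ("oil_bottle_mid","slide_mailer_mid","petri_dish_1_mid","bottle_clear_mid","marker_mid"):
    print(t,[(np.round(d["point"]).tolist(),round(d["score"],2)) for d in search_frame(c,t)][:1])
# pointer angles
for n,im in (("old",old),("new",new)):
    cc=dict(c)
    for kn in knobs([519.1,52.7,.113]):
        g=cv2.resize(im,None,fx=1,fy=1).max(2).astype(float)
        th=np.radians(np.arange(0,360,3)); best=[]
        for a in th:
            P=np.array([[kn[0]+r*np.cos(a),kn[1]+r*np.sin(a),107] for r in np.arange(5,13,1)])
            q=proj(c,P).astype(np.float32)
            best.append(cv2.remap(g.astype(np.float32),q[:,:1],q[:,1:],1).mean())
        b=np.array(best); w=np.clip(b-np.median(b)-0.5*(b.max()-np.median(b)),0,None)
        print(n,round(np.degrees(np.angle((w*np.exp(1j*th)).sum())),0),b.max().round())
E
```

```text
34.975 [ 331.4 -173.4  231.8] F [ 0.4 -0.5  0.3] T [ 0.008 -0.036 -0.012] w 0.65 yaw -10.6 j6 0.96
oil_bottle_mid [([556.0, 179.0, 41.0], 0.82)]
slide_mailer_mid [([452.0, 177.0, 19.0], 0.55)]
petri_dish_1_mid [([497.0, -73.0, 11.0], 0.7)]
bottle_clear_mid [([560.0, -66.0, 66.0], 0.64)]
marker_mid [([427.0, 46.0, 13.0], 0.98)]
old 10.0 103.0
old 49.0 104.0
old 85.0 99.0
old 123.0 105.0
new -78.0 100.0
new -37.0 100.0
new 5.0 105.0
new 44.0 109.0
```

View pics/end.png

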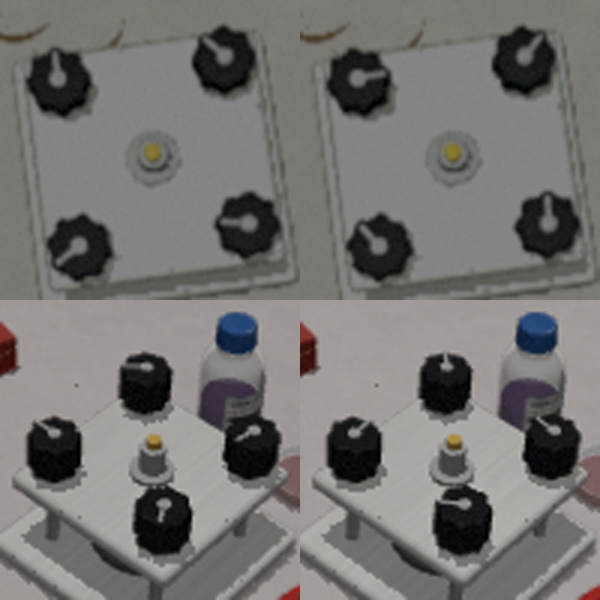

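```bash
python3 - <<'E'
from h import *
from scipy.optimize import minimize
for n,p in (("top",[518.63,52.91,.1098]),("scene",[519.6,52.56,.1165])):
    c=capture(n); new=c["frame"]; old=cv2.imread(f"pics/{n}0.png")
    for kn in knobs(p):
        g=np.arange(-20,20.1,.5); X,Y=np.meshgrid(g,g)
        def rect(im):
            q=proj(c,np.c_[X.ravel()+kn[0],Y.ravel()+kn[1],np.full(X.size,107)]).astype(np.float32).reshape(*X.shape,2)
            return cv2.GaussianBlur(cv2.remap(im.max(2).astype(np.float32),q[...,0],q[...,1],cv2.INTER_LINEAR),(0,0),1)
        A,B=rect(old),rect(new)
        def cost(v,full=0):
            a,sx,sy,tx,ty=v; m=np.hypot(X,Y)<11
            xo=X-tx;yo=Y-ty
            xr=np.cos(a)*xo+np.sin(a)*yo+sx; yr=-np.sin(a)*xo+np.cos(a)*yo+sy
            W=cv2.remap(A,((xr+20)*2).astype(np.float32),((yr+20)*2).astype(np.float32),1)
            return -np.corrcoef(W[m],B[m])[0,1]+.002*(sx**2+sy**2+tx**2+ty**2)
        r=min((minimize(cost,[a,0,0,0,0],method="Nelder-Mead",options=dict(maxiter=2000)) for a in np.radians([-95,-85,-75,-65,-45])),key=lambda r:r.fun)
        print(n,kn.round(),np.degrees(r.x[0]).round(1),"rad",r.x[0].round(3),"cost",r.fun.round(3),r.x[1:].round(1))
E
```

```text
top [556.  99.] -85.6 rad -1.494 cost -0.978 [ 0.  0. -0.  0.]
top [565.  16.] -79.0 rad -1.38 cost -0.952 [-0. -0.  0.  0.]
top [481.   7.] -76.9 rad -1.343 cost -0.964 [0. 0. 0. 0.]
top [472.  90.] -81.0 rad -1.414 cost -0.97 [ 0.  0. -0.  0.]
scene [556.  99.] -67.3 rad -1.175 cost -0.873 [ 0. -0. -0. -0.]
scene [566.  16.] -75.6 rad -1.319 cost -0.875 [-0. -0.  0.  0.]
scene [483.   6.] -86.5 rad -1.51 cost -0.932 [-0. -0.  0. -0.]
scene [473.  89.] -86.4 rad -1.508 cost -0.915 [-0. -0.  0. -0.]
```

```bash
python3 - <<'E'
from h import *
from scipy.optimize import minimize
for n,p in (("top",[518.63,52.91,.1098]),("scene",[519.6,52.56,.1165])):
    c=capture(n); new=c["frame"]; old=cv2.imread(f"pics/{n}0.png")
    for kn in knobs(p):
        g=np.arange(-20,20.1,.5); X,Y=np.meshgrid(g,g)
        def rect(im):
            q=proj(c,np.c_[X.ravel()+kn[0],Y.ravel()+kn[1],np.full(X.size,107)]).astype(np.float32).reshape(*X.shape,2)
            return cv2.GaussianBlur(cv2.remap(im.max(2).astype(np.float32),q[...,0],q[...,1],cv2.INTER_LINEAR),(0,0),1)
        A,B=rect(old),rect(new)
        def cost(v):   # one shared axis offset
            a,sx,sy=v; m=np.hypot(X-sx,Y-sy)<12
            xo=X-sx;yo=Y-sy
            xr=np.cos(a)*xo+np.sin(a)*yo+sx; yr=-np.sin(a)*xo+np.cos(a)*yo+sy
            W=cv2.remap(A,((xr+20)*2).astype(np.float32),((yr+20)*2).astype(np.float32),1)
            return -np.corrcoef(W[m],B[m])[0,1]
        r=min((minimize(cost,[a,0,0],method="Nelder-Mead",options=dict(initial_simplex=np.array([a,0,0])+np.array([[0,0,0],[.15,0,0],[0,1.5,0],[0,0,1.5]]))) for a in np.radians([-95,-80,-65])),key=lambda r:r.fun)
        print(n,kn.round(),np.degrees(r.x[0]).round(1),"rad",r.x[0].round(3),"cost",r.fun.round(3),r.x[1:].round(1))
E
```

```text
top [556.  99.] -85.5 rad -1.493 cost -0.994 [0.4 0.5]
top [565.  16.] -86.4 rad -1.507 cost -0.99 [0.6 0.5]
top [481.   7.] -84.2 rad -1.47 cost -0.995 [0.6 0.4]
top [472.  90.] -86.6 rad -1.511 cost -0.995 [0.5 0.4]
scene [556.  99.] -80.9 rad -1.412 cost -0.963 [ 1.  -0.6]
scene [566.  16.] -83.5 rad -1.458 cost -0.939 [ 0.5 -1.1]
scene [483.   6.] -85.3 rad -1.489 cost -0.973 [ 0.4 -0.7]
scene [473.  89.] -84.0 rad -1.466 cost -0.978 [ 0.8 -0.5]
```

```bash
python3 -c "
from h import *
print(sense()['time_s']); print(finish_job())"
```

```text
35.525
the job is handed in; nothing more can be done
None
```

All four knobs are tightened home, and I handed the job in at 35.5 s of the 72 s allowed. The rig gives no verdict.

- **Direction:** the first knob gave way clockwise from above, so the threads are right-handed.
- **Order:** I tightened crosswise in two passes. The first took each knob about 45° (0.8 rad), in the order +x+y, −x−y, +x−y, −x+y (corners named in world axes). The second took each to its stop, in the order −x+y, +x−y, +x+y, −x−y.
- **Stops felt:** the wrist moment rose from about 0.1 N m to between 0.75 and 0.96 N m at every stop. On the last two knobs (+x+y and −x−y) the grip slipped a little near the stop, so I went on in small steps until the rise came.
- **Knob turns from pictures before and after:** the top camera gave 1.49, 1.51, 1.47 and 1.51 rad. The scene camera fits less well and gave 1.41, 1.46, 1.49 and 1.47 rad. All are above the 1.35 rad needed.
- **Measurement disagreement:** two earlier, cruder measurements came out lower for some knobs, down to 1.34 rad from the top camera and 1.18 rad from the scene camera. They did not correct for small errors in the knob-axis positions, so I set them aside.
- **Bystanders:** the top-camera positions agreed with the start to about 5 mm, which is within detector noise. The gripper ended open, high and clear of everything.

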